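# Clear the microscope bench after a session

### The job

Put away what is left of the microscope session, everything upright: the large amber dish in the middle of the white tray with the small pink dish centred on top of it, the green-capped bottle in the rack's green bay and the blue-capped bottle in its blue bay, and the steel objective standing in the blue lens case. Set each thing down gently, without dropping or tipping it, and leave the amber jar and the pipette where they are.

Things in the scene. Friction and masses are not known exactly. Their poses are not given: they have to be found in the camera images.
- large_dish: Loose closed round culture dish, the larger one: pale clear wall and lid with an amber-orange round top, 52 mm diameter (lid; the lower 8 mm is 49 mm), 18 mm high, flat top, about 40 g, lies flat. Origin: centre of its underside, z up.
- small_dish: Loose closed round culture dish, the smaller one: pale clear wall and lid with a crimson-pink round top, 35 mm diameter (lid; the lower 5 mm is 32 mm), 12 mm high, about 20 g, lies flat. Origin: centre of its underside, z up.
- green_bottle: Loose small cylindrical off-white bottle with a green screw cap, standing; 26 mm diameter, 60 mm high (the cap is the top 15 mm), about 50 g. Origin: centre of its underside, z up.
- blue_bottle: Loose small cylindrical off-white bottle with a blue screw cap, standing; 26 mm diameter, 60 mm high (the cap is the top 15 mm), about 50 g. Origin: centre of its underside, z up.
- objective: Loose microscope objective: steel barrel with a yellow ring near its foot, standing; 34 mm diameter up to 34 mm high, above that a cone to a 26 mm nose, 48 mm high in all, about 150 g; grip the barrel below 34 mm. Origin: centre of its underside, z up.
- dish_tray: Fixed square white tray, 120 x 120 mm, floor 3 mm thick, rim 8 mm high and 4 mm thick; a grey printed disc of 68 mm diameter marks its middle. Origin: centre of its underside, so the inner floor is at z = 3 mm; z up.
- bottle_rack: Fixed orange open rack with two square bays side by side, 66 (x) x 127 (y) x 30 mm (z), walls, middle wall and floor 5 mm thick, each bay 56 x 56 mm inside. The bay with the green floor and green rim strip is centred at y = +31 mm, the bay with the blue floor and blue rim strip at y = -31 mm. Origin: centre of its underside; inner floor at z = 5 mm; z up.
- lens_case: Fixed dark blue square case with one square padded bay with a grey floor: 100 x 100 mm outside, 25 mm high, walls 15 mm, bay 70 x 70 mm, inner floor at z = 5 mm. Origin: centre of its underside; z up.
- amber_jar: Bystander, loose: amber glass jar with a white cap, 56 mm diameter, 75 mm high; leave it alone. Origin: centre of its underside, z up.
- pipette: Bystander, loose: white and red hand pipette lying flat, about 260 mm long (x from -140 to +120 mm in its frame), 34 mm wide, 26 mm high; leave it alone. Origin: on the bench under its middle; x along it towards the grey tip.
Things that resemble listed ones, but are neither listed nor needed, are in the scene too. There is more than one size of the bottle_rack; the job needs the larger.

How it is judged:
By the outcome, as a careful person would: the job done as asked, in the order asked, and still so for the second after the job is handed in, with the robot touching nothing.
It also fails if it takes over 128 s, if anything falls off the work surface, if the arm or the gripper's body presses on something with over 40 N, if the wrist force passes 120 N, or if a joint passes its speed limit or range.

### The arm

A 6-joint arm with a two-finger parallel gripper is mounted at the origin on the work surface. World frame = base frame: x ahead of the robot, y to its left, z up, the work surface at z = 0. Lengths are in m, angles in rad, forces in N, time in s.
With the tool pointing down it reaches from about 0.225 to 0.875 m from the base axis. Payload 3.4 kg.
Tool frame: the origin (TCP) lies midway between the tips of the shut fingers; the grasp point (between the pads) lies 19 mm behind it; z points along the fingers, y is the line along which they close (so a half turn about z gives the same grasp; the last joint's range is limited). The gripper opens to 85 mm and grips with 20 to 120 N. Pads are 22 mm wide; open, the fingers measure 114 mm over their backs; the gripper's body (76 mm by 85 mm) begins 54 mm behind the grasp point. The pads swing forward as they close: fully open they stand 13 mm farther back than shut.
Start: joints at [1.209, 0.276, 1.505, -0, 1.361, -0.121], TCP at [0.137, 0.558, 0.231] pointing down, gripper open.
Joint ranges: [-2.89, 2.89], [-0.75, 2.08], [0.22, 2.7], [-1.18, 4.32], [0.11, 2.71], [-2.7, 2.7]. Speed limits (rad/s): [2.57, 2.57, 3.14, 3.14, 3.14, 3.14].

### API

Orientations are given as a unit quaternion [w, x, y, z].
In Python, from workcell import bot, viewer, sign_off, spotter gives the robot as it stands.
- The arm moves only by the tool step_hand, called as name([rows], argument=value, ...), one row to a line, values as JSON. Schema: {"type":"object","properties":{"deltas":{"type":"array","items":{"type":"object","properties":{"trans":{"type":"array","items":{"type":"number"},"minItems":3,"maxItems":3},"turn_vec":{"type":"array","items":{"type":"number"},"minItems":3,"maxItems":3},"finger_gap":{"type":"number"}},"additionalProperties":false,"required":["finger_gap"]},"minItems":1,"maxItems":20},"only":{"type":"string"},"quiet":{"type":"boolean"},"lines":{"type":"string"}},"required":["deltas"],"additionalProperties":false}. deltas is a list of rows, 1 to 20 of them, each an object with the fields trans (a list: dx, dy, dz in shares of the most that a row can go, 1 being 50 mm), turn_vec (a list: a rotation vector rx, ry, rz in shares of 4 rad (1.0 is 4 rad)), finger_gap (the opening from 0.0 (shut) to 1.0 (fully open)); a field left out counts as zero (the opening has to be given); each row shifts and turns the commanded pose from where the row before left it, along the tool's axes as they then stand; what a row does not reach is not made up. A row lasts 1/10 s, in which the tool goes at most 0.05 m and 0.15 rad, less where a joint would pass 70% of its speed; a pose out of reach is approached as far as the arm can. The fingers move at their own pace and stop on an object; the grip force is fixed at half the most. Time passes only in rows, so rows that do not move let the fingers close. The tool returns the time, the measured TCP pose, the force, the opening and the grip force at its end. only (a regular expression) keeps the lines of the reply that match it, lines (a string "A,B") keeps lines A to B, and quiet returns only ok. A shift or turn number past 1, either way, is cut back to 1. Input that does not fit is refused with a message, and nothing moves.
- bot.get_state(): the state, without advancing time (a new reading comes with each control period).
- viewer.capture(name): name is "side" or "top"; returns the picture (384x512x3 uint8, red, green, blue); there is no depth.
- viewer.calibration(name): a dict with "fx", "fy", "cx", "cy" (pixels), "distortion" ([k1, k2, p1, p2, k3] as OpenCV has them; the pictures are not rectified), "rvec" (rotation vector, rad) and "tvec" (3), from world to camera coordinates, as OpenCV has them. Camera axes: x right, y down, z forward; pixel columns grow to the right and rows downward; lengths in m; the calibration is good to about 2 mm. A picture is of the moment at which its call begins. calibration takes no time and is no camera call.
- sign_off(): hands the job in; it is judged then, once.
Trained networks look in the newest picture that a camera, given by its name, has taken for a name from the list of things; names that differ only in an ending like _2 or _b are one class to them, and where a whole thing is asked for, a point or a joint stands for the part that bears it (a point fixed in the world has none). Each returns a list of dicts, best first, with "confidence" (0 to 1); they miss things now and then, are a little off and sometimes report something else, mostly with a low value. They report only what shows in the picture. A call takes as long as a camera call. They do not tell look-alikes from the thing itself.
- spotter.recognise(camera, target): "rect" ([left, top, width, height] in pixels, round what is visible of it).
- spotter.silhouettes(camera, target): "region" (384x512 bool, what is visible of it) and "rect" ([left, top, width, height] in pixels, round what is visible of it).
The state is a dict: "time": time; "joints": joint angles; "qvel": joint speeds; "joint_efforts": joint torques, N m; "tool_pos": TCP position; "ee_rot": TCP orientation; "force": force on the tool from outside, world axes, zero at the start; "moment": the same for the moment, N m; "opening": opening from 0.0 (shut) to 1.0 (fully open); "grip_force": force on a finger pad.
Only numpy, scipy, OpenCV 4.12 (cv2) and the standard library are available. Lean on these libraries where they do the work, as an engineer would, in place of code of your own. Each camera call takes 0.05 s, during which the arm holds its last target. There are 200 camera calls.

## Working session

There is one attempt and no reset: what is moved stays moved. The work goes in short steps, Python scripts to look and compute and a tool call to move; the robot and the scene stay as the last step left them, time stands still between calls to the robot, and variables do not carry over. Pictures are saved under pics/ and viewed, at most 14 in all, crops included, and the job is handed in when it is done.

```bash
ls; mkdir -p pics; python3 - <<'E'
from workcell import bot, viewer, spotter
import cv2, numpy as np
for n in ("top","side"):
    im=viewer.capture(n); cv2.imwrite(f"pics/{n}0.png",cv2.resize(im[:,:,::-1],(768,576)))
    print(n,viewer.calibration(n))
    for t in "large_dish small_dish green_bottle blue_bottle objective dish_tray bottle_rack lens_case amber_jar pipette".split():
        print(t,[(d["rect"],round(d["confidence"],2)) for d in spotter.recognise(n,t)][:4])
print(bot.get_state())
E
```

```text
pics
top {'fx': 487.62324971230527, 'fy': 487.62324971230527, 'cx': 255.12248193816623, 'cy': 187.62328368429746, 'distortion': array([-0.07204975,  0.        ,  0.        ,  0.        ,  0.        ]), 'rvec': array([ 2.12593056, -2.11226404,  0.21105643]), 'tvec': array([0.0039952 , 0.55447618, 1.29558943])}
large_dish [([240.0, 229.8, 20.8, 11.0], 0.79), ([398.1, 155.8, 17.8, 91.6], 0.58)]
small_dish [([299.6, 212.5, 10.6, 12.6], 0.4), ([96.1, 189.9, 22.3, 24.1], 0.15)]
green_bottle [([338.9, 220.5, 14.1, 9.7], 0.48), ([315.2, 144.6, 43.1, 37.2], 0.4)]
blue_bottle [([300.6, 212.9, 8.9, 11.9], 0.52)]
objective []
dish_tray [([238.5, 137.7, 47.6, 50.3], 0.89)]
bottle_rack [([117.1, 144.6, 39.7, 24.4], 0.82), ([162.2, 151.5, 52.6, 31.2], 0.62)]
lens_case [([317.0, 145.1, 38.8, 39.5], 0.79)]
amber_jar []
pipette [([395.1, 150.7, 18.3, 96.8], 0.74)]
side {'fx': 370.9943777828049, 'fy': 370.9943777828049, 'cx': 257.63603833273464, 'cy': 188.9298869520993, 'distortion': array([-0.06585268,  0.        ,  0.        ,  0.        ,  0.        ]), 'rvec': array([ 0.13101799, -2.69343752,  1.48
[... 664 characters left out ...]
.1, 12.5], 0.7)]
{'time': 1.1, 'joints': array([ 1.20902310e+00,  2.75891291e-01,  1.50490387e+00, -4.91620086e-07,
        1.36070992e+00, -1.20985567e-01]), 'qvel': array([ 0.00049769,  0.00093034,  0.00025032, -0.00052058,  0.0022365 ,
       -0.00011061]), 'joint_efforts': array([ 9.64803003e-04, -4.16676021e+01, -2.46107304e+01, -1.07318108e-04,
        2.45509054e-04,  1.47128236e-05]), 'tool_pos': array([0.13712565, 0.55843705, 0.23133144]), 'ee_rot': array([1.07007450e-05, 1.20103143e-01, 9.92761418e-01, 4.24615877e-05]), 'force': array([ 0.50399709, -0.31798436, -0.34707106]), 'moment': array([ 0.02660268, -0.00996518, -0.07123845]), 'grip_force': 0.0, 'opening': 1.0027571725979973}
```

View pics/top0.png

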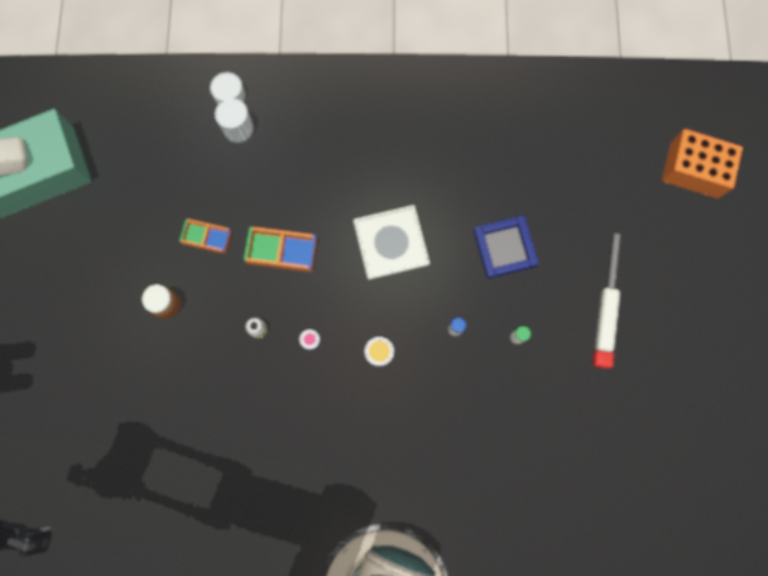

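View pics/side0.png

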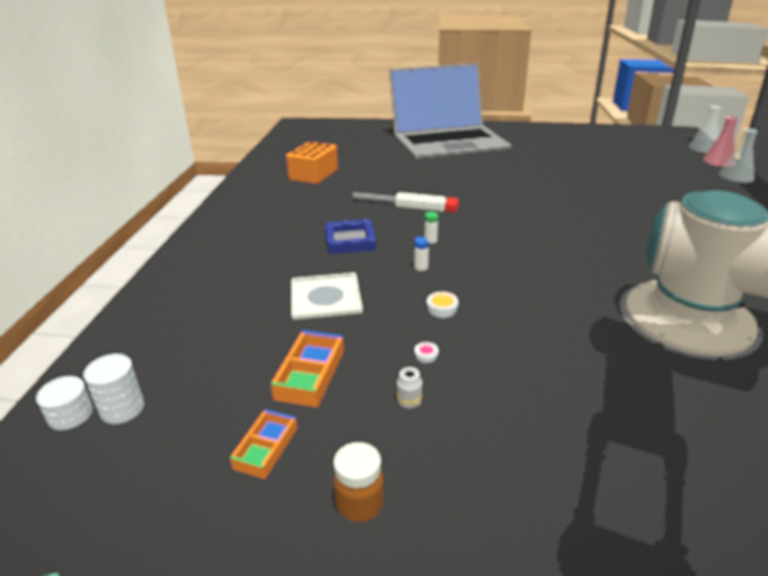

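Both views show all the items. In the 1.5x top picture: amber dish (379,351), pink dish (309,339), objective (256,327), blue cap (457,325), green cap (523,335), tray (391,242), larger rack (280,249), case (506,246). The smaller rack at (205,235) is the decoy. Next I fit silhouettes for metric poses.

```bash
cat > h.py <<'E'
import cv2, numpy as np
from scipy.optimize import minimize
from workcell import bot, viewer, spotter
C={n:viewer.calibration(n) for n in("top","side")}
def proj(n,P):
    c=C[n];K=np.array([[c["fx"],0,c["cx"]],[0,c["fy"],c["cy"]],[0,0,1]])
    return cv2.projectPoints(np.float64(P),c["rvec"],c["tvec"],K,c["distortion"])[0][:,0]
def cyl(*rz):
    a=np.linspace(0,2*np.pi,36,endpoint=False)
    return np.vstack([np.c_[r*np.cos(a),r*np.sin(a),0*a+z] for r,z in rz])
def box(x,y,h): return np.array([[i*x/2,j*y/2,k*h] for i in(-1,1) for j in(-1,1) for k in(0,1)])
S=dict(large_dish=cyl((.0245,0),(.0245,.008),(.026,.008),(.026,.018)),small_dish=cyl((.016,0),(.016,.005),(.0175,.005),(.0175,.012)),
 green_bottle=cyl((.013,0),(.013,.06)),blue_bottle=cyl((.013,0),(.013,.06)),objective=cyl((.017,0),(.017,.034),(.013,.048)),
 dish_tray=box(.12,.12,.008),bottle_rack=box(.066,.127,.03),lens_case=box(.1,.1,.025))
U=6
def mask(im,seed,thr):
    g=cv2.resize(im.max(2),None,fx=U,fy=U,interpolation=cv2.INTER_CUBIC)>thr
    k,l=cv2.connectedComponents(g.astype(np.uint8))
    q=np.int32(np.array(seed)*U); w=l[q[1]-24:q[1]+25,q[0]-24:q[0]+25]; w=w[w>0]
    pts=np.argwhere(l==np.bincount(w).argmax())[:,::-1].astype(np.int32)
    return cv2.convexHull(pts).astype(np.float32)[:,0]
def iou(a,b):
    A=cv2.contourArea(a);B=cv2.contourArea(b);I=cv2.intersectConvexConvex(a,b)[0]
    return I/(A+B-I)
def place(P,p):
    c,s=np.cos(p[2]),np.sin(p[2]);z=p[3] if len(p)>3 else 0
    return P@np.array([[c,-s,0],[s,c,0],[0,0,1]]).T+[p[0],p[1],z]
def fit(shape,ims,seeds,p0,thr=110,yaw=False,z=0):
    H={n:mask(ims[n],seeds[n],thr) for n in seeds}
    def cost(q):
        Q=place(S[shape],[q[0]/100,q[1]/100,q[2]/5 if yaw else 0,z])
        return sum(1-iou(H[n],cv2.convexHull(np.float32((proj(n,Q)+.5)*U))[:,0]) for n in H)
    q0=[p0[0]*100,p0[1]*100]+([p0[2]*5] if yaw else [])
    r=minimize(cost,q0,method="Nelder-Mead",options=dict(initial_simplex=np.vstack([q0]+[np.array(q0)+np.eye(len(q0))[i]*1.0 for i in range(len(q0))])))
    x=np.array(r.x); x[:2]/=100
    if yaw: x[2]/=5
    return x.round(4),round(r.fun/len(H),3)
def ground(n,uv,z=0):
    c=C[n];K=np.array([[c["fx"],0,c["cx"]],[0,c["fy"],c["cy"]],[0,0,1]])
    u=cv2.undistortPoints(np.float64([[uv]]),K,c["distortion"])[0,0]
    R=cv2.Rodrigues(c["rvec"])[0]; o=-R.T@c["tvec"]; d=R.T@np.array([*u,1]); return (o+d*(z-o[2])/d[2])[:2]
E
python3 - <<'E'
from h import *
ims={n:viewer.capture(n) for n in C}
sd=dict(large_dish=((379,351),(442,303)),small_dish=((309,339),(426,352)),green_bottle=((522,336),(431,228)),blue_bottle=((457,326),(422,255)),
objective=((257,328),(409,388)),dish_tray=((391,242),(326,296)),bottle_rack=((265,247),(330,375)),lens_case=((530,262),(350,246)))
for k,(a,b) in sd.items():
    a=np.array(a)/1.5;b=np.array(b)/1.5; y=k in("dish_tray","bottle_rack","lens_case")
    if k=="lens_case": a=np.array((506,246))/1.5
    p0=[*ground("top",a,.02),0.1]
    out=[]
    for sds in ({"top":a,"side":b},{"top":a},{"side":b}):
      try: out.append(fit(k,ims,sds,p0,yaw=y,thr=90 if k=="lens_case" else 115))
      except Exception as e: out.append(str(e)[:50])
    print(k,*out)
s=bot.get_state();print(s["time"])
E
```

```text
large_dish (array([0.4297, 0.0124]), np.float64(0.167)) (array([0.4294, 0.0136]), np.float64(0.164)) (array([0.4298, 0.0123]), np.float64(0.17))
small_dish (array([0.4519, 0.1441]), np.float64(0.216)) (array([0.4512, 0.1472]), np.float64(0.219)) (array([0.4519, 0.1441]), np.float64(0.213))
green_bottle (array([ 0.4606, -0.2483]), np.float64(0.489)) (array([ 0.4606, -0.2483]), np.float64(0.053)) (array([ 0.4739, -0.1296]), np.float64(0.912))
blue_bottle (array([ 0.4764, -0.1306]), np.float64(0.499)) (array([ 0.4764, -0.1306]), np.float64(0.086)) (array([ 0.4739, -0.1296]), np.float64(0.912))
objective (array([0.473 , 0.2465]), np.float64(0.142)) (array([0.4732, 0.2467]), np.float64(0.044)) (array([0.4709, 0.2407]), np.float64(0.102))
dish_tray (array([ 0.6423, -0.0058,  0.2551]), np.float64(0.114)) (array([ 0.6422, -0.0074,  0.2583]), np.float64(0.097)) (array([ 0.6425, -0.0058,  0.2551]), np.float64(0.131))
bottle_rack (array([ 0.625 ,  0.2057, -0.1227]), np.float64(0.078)) (array([ 0.6265,  0.2061, -0.116 ]), np.float64(0.046)) (array([ 0.6241,  0.2037, -0.1531]), np.float64(0.088))
lens_case (array([ 0.6353, -0.229 ,  0.2557]), np.float64(0.061)) (array([ 0.6356, -0.229 ,  0.2513]), np.float64(0.01)) (array([ 0.6336, -0.2306,  0.2965]), np.float64(0.088))
1.2
```

```bash
python3 - <<'E'
from h import *
ims={n:viewer.capture(n) for n in C}
sd=dict(large_dish=((379,351),(442,303)),small_dish=((309,339),(426,352)),green_bottle=((522,336),(431,228)),blue_bottle=((457,326),(422,255)),
objective=((257,328),(409,388)),dish_tray=((391,242),(326,296)))
for k,(a,b) in sd.items():
  a=np.array(a)/1.5;b=np.array(b)/1.5; y=k in("dish_tray","bottle_rack","lens_case")
  for thr in (150,170):
    p0=[*ground("top",a,.02),0.1]
    print(k,thr,*[fit(k,ims,sds,p0,yaw=y,thr=thr) for sds in ({"top":a},{"side":b})])
    if "bott" not in k: 
      for n,s in (("top",a),("side",b)):
        m=cv2.moments(mask(ims[n],s,thr)); print("   cen",n,ground(n,np.array([m["m10"],m["m01"]])/m["m00"]/U-.5,.009 if "dish" in k else .024).round(4))
E
```

```text
large_dish 150 (array([0.4308, 0.0145]), np.float64(0.083)) (array([0.4296, 0.0068]), np.float64(0.078))
   cen top [0.4314 0.0147]
   cen side [0.4298 0.0073]
large_dish 170 (array([0.431 , 0.0147]), np.float64(0.033)) (array([0.4298, 0.0072]), np.float64(0.057))
   cen top [0.4314 0.0147]
   cen side [0.4296 0.0061]
small_dish 150 (array([0.4526, 0.147 ]), np.float64(0.112)) (array([0.4518, 0.1398]), np.float64(0.1))
   cen top [0.4531 0.146 ]
   cen side [0.452  0.1427]
small_dish 170 (array([0.4531, 0.1463]), np.float64(0.041)) (array([0.4518, 0.1394]), np.float64(0.054))
   cen top [0.453 0.146]
   cen side [0.4519 0.1421]
green_bottle 150 (array([ 0.4599, -0.2471]), np.float64(0.289)) (array([ 0.4737, -0.137 ]), np.float64(0.483))
green_bottle 170 (array([ 0.4594, -0.246 ]), np.float64(0.479)) (array([ 0.4614, -0.2095]), np.float64(0.463))
blue_bottle 150 (array([ 0.4754, -0.1298]), np.float64(0.272)) (array([ 0.4737, -0.137 ]), np.float64(0.483))
blue_bottle 170 (array([ 0.4744, -0.129 ]), np.float64(0.385)) (array([ 0.4746, -0.1356]), np.float64(0.456))
objective 150 (array([0.4737, 0.2453]), np.float64(0.292)) (array([0.4715, 0.2388]), np.float64(0.048))
   cen top [0.4736 0.2481]
   cen side [0.4711 0.2409]
objective 170 (array([0.4741, 0.2444]), np.float64(0.424)) (array([0.4732, 0.2096]), np.float64(0.417))
   cen top [0.4745 0.249 ]
   cen side [0.4722 0.2266]
dish_tray 150 (array([ 0.6441, -0.0071,  0.2657]), np.float64(0.055)) (array([ 0.6431, -0.0088,  0.2555]), np.float64(0.085))
   cen top [ 0.6427 -0.0073]
   cen side [ 6.409e-01 -6.000e-04]
dish_tray 170 (array([ 0.6444, -0.0071,  0.2491]), np.float64(0.029)) (array([ 0.6434, -0.0103,  0.2556]), np.float64(0.059))
   cen top [ 0.6427 -0.0073]
   cen side [ 0.641  -0.0007]
```

The manual's scale: shifts go in shares of 50 mm and turns go in shares of 4 rad. Converting my numbers, -0.039 m is -0.78, -0.021 m is -0.42, -0.1204 rad / 4 = -0.0301.

step_hand([
  {"turn_vec": [0,0,-0.0301],"finger_gap": 1},
  {"turn_vec": [0,0,-0.0301],"finger_gap": 1},
  {"trans": [-0.42,-0.78,0],"finger_gap": 1},
  {"trans": [-0.42,-0.78,0],"finger_gap": 1},
  {"trans": [-0.42,-0.78,0],"finger_gap": 1},
  {"trans": [-0.42,-0.78,0],"finger_gap": 1},
  {"trans": [-0.42,-0.78,0],"finger_gap": 1},
  {"trans": [-0.42,-0.78,0],"finger_gap": 1},
  {"trans": [-0.42,-0.78,0],"finger_gap": 1},
  {"trans": [-0.42,-0.78,0],"finger_gap": 1},
  {"trans": [-0.42,-0.78,0],"finger_gap": 1},
  {"trans": [-0.42,-0.78,0],"finger_gap": 1},
  {"trans": [-0.42,-0.78,0],"finger_gap": 1},
  {"trans": [-0.42,-0.78,0],"finger_gap": 1},
  {"trans": [-0.42,-0.78,0],"finger_gap": 1},
  {"trans": [-0.42,-0.78,0],"finger_gap": 1},
  {"finger_gap": 1},
  {"finger_gap": 1},
])

```text
time: 3.1
tool_pos: [0.4312, 0.0118, 0.2311]
ee_rot: [-0.0, 0.001, 1.0, 0.0]
force: [-0.3, -0.6, -0.0]
opening: 1.001
grip_force: 0.0
```

To row units: 0.04 m is 0.8, 0.02 m is 0.4.

step_hand([
  {"trans": [0,0.02,0.8],"finger_gap": 0.9},
  {"trans": [0,0,0.8],"finger_gap": 0.9},
  {"trans": [0,0,0.8],"finger_gap": 0.9},
  {"trans": [0,0,0.8],"finger_gap": 0.9},
  {"trans": [0,0,0.6],"finger_gap": 0.9},
  {"trans": [0,0,0.4],"finger_gap": 0.9},
  {"trans": [0,0,0.2],"finger_gap": 0.9},
  {"trans": [0,0,0.1],"finger_gap": 0.9},
  {"trans": [0,0,0.08],"finger_gap": 0.9},
  {"finger_gap": 0.9},
])

```text
time: 4.1
tool_pos: [0.4316, 0.0137, 0.0027]
ee_rot: [0.001, -0.0, 1.0, 0.0]
force: [-0.2, 0.5, -0.3]
opening: 0.9
grip_force: 0.0
```

```bash
python3 - <<'E'
from h import *
im=viewer.capture("side"); cv2.imwrite("pics/s1.png",cv2.resize(im[150:270,200:360,::-1],(800,600),interpolation=cv2.INTER_CUBIC))
E
```

```text
(no output)
```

View pics/s1.png

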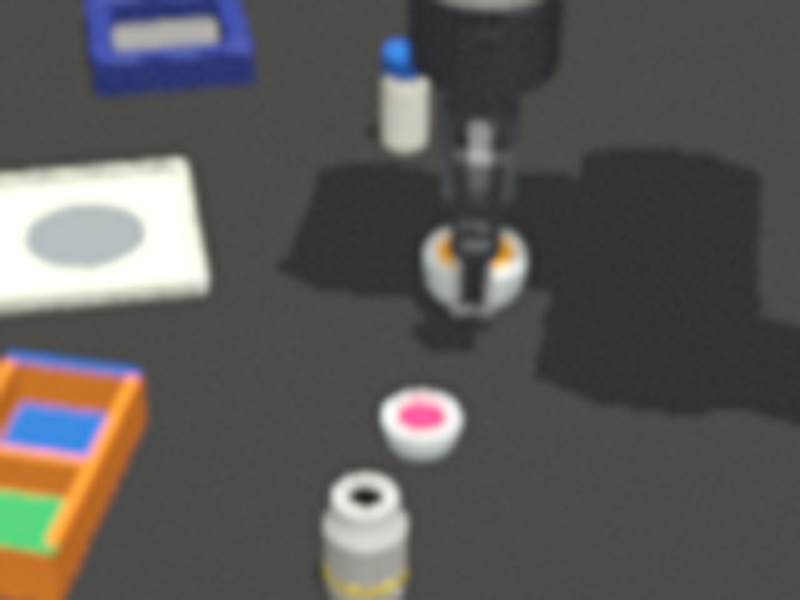

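The crop shows the near finger straddling the amber dish at crop px (473,265), centred on it. I'll close.

To row units: 0.002 m is 0.04.

step_hand([
  {"trans": [0,0,0.04],"finger_gap": 0.9},
  {"finger_gap": 0.3},
  {"finger_gap": 0.3},
  {"finger_gap": 0.3},
  {"finger_gap": 0.3},
  {"finger_gap": 0.3},
  {"finger_gap": 0.3},
  {"finger_gap": 0.3},
])

```text
time: 4.95
tool_pos: [0.4314, 0.0133, 0.0011]
ee_rot: [0.0, 0.0, 1.0, -0.0]
force: [-2.5, 0.2, 8.9]
opening: 0.58
grip_force: 60.6
```

To row units: -0.0353 m is -0.706, -0.03 m is -0.6.

step_hand([
  {"trans": [0,0,-0.2],"finger_gap": 0.3},
  {"trans": [0,0,-0.6],"finger_gap": 0.3},
  {"trans": [0,0,-0.6],"finger_gap": 0.3},
  {"trans": [-0.706,-0.068,0],"finger_gap": 0.3},
  {"trans": [-0.706,-0.068,0],"finger_gap": 0.3},
  {"trans": [-0.706,-0.068,0],"finger_gap": 0.3},
  {"trans": [-0.706,-0.068,0],"finger_gap": 0.3},
  {"trans": [-0.706,-0.068,0],"finger_gap": 0.3},
  {"trans": [-0.706,-0.068,0],"finger_gap": 0.3},
  {"finger_gap": 0.3},
  {"finger_gap": 0.3},
  {"finger_gap": 0.3},
])

```text
time: 6.15
tool_pos: [0.6414, -0.0068, 0.0701]
ee_rot: [-0.001, -0.0, 1.0, 0.0]
force: [-0.3, -0.9, -0.9]
opening: 0.58
grip_force: 62.2
```

```bash
python3 - <<'E'
from h import *
im=viewer.capture("side"); a=im[150:270,150:310,::-1]
cv2.imwrite("pics/s2.png",cv2.resize(a,(800,600),interpolation=cv2.INTER_CUBIC))
E
```

```text
(no output)
```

View pics/s2.png

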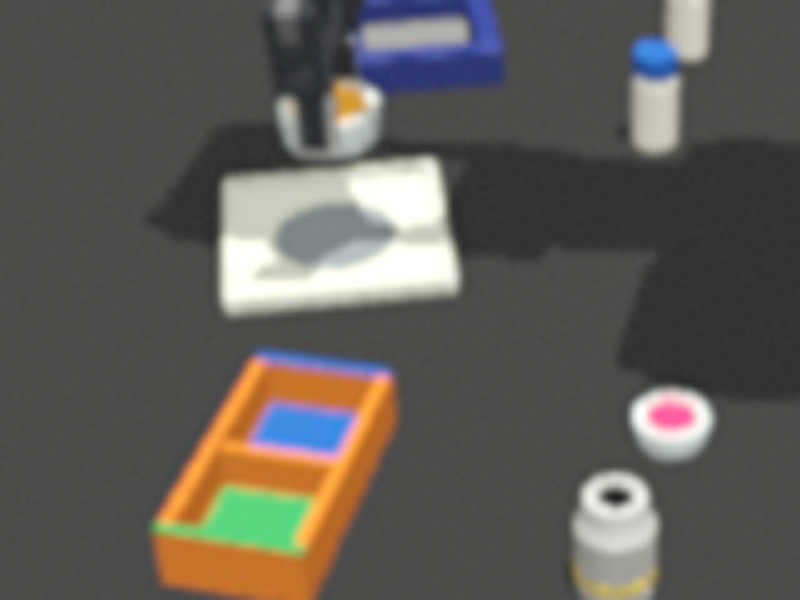

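The dish is held level at crop px (330,120), above the tray. Now to lower it.

To row units: 0.02 m is 0.4, 0.014 m is 0.28.

step_hand([
  {"trans": [-0.032,0,0.4],"finger_gap": 0.3},
  {"trans": [0,0,0.4],"finger_gap": 0.3},
  {"trans": [0,0,0.28],"finger_gap": 0.3},
  {"trans": [0,0,0.12],"finger_gap": 0.3},
  {"trans": [0,0,0.06],"finger_gap": 0.3},
  {"trans": [0,0,0.02],"finger_gap": 0.3},
  {"finger_gap": 0.3},
  {"finger_gap": 0.3},
  {"finger_gap": 0.3},
])

```text
time: 7.1
tool_pos: [0.645, -0.007, 0.0069]
ee_rot: [0.001, -0.0, 1.0, -0.0]
force: [0.2, 0.1, -0.2]
opening: 0.579
grip_force: 62.2
```

To row units: 0.0015 m is 0.03, 0.001 m is 0.02.

step_hand([
  {"trans": [0.03,0,0.02],"finger_gap": 0.3},
  {"trans": [0,0,0.02],"finger_gap": 0.3},
  {"trans": [0,0,0.02],"finger_gap": 0.3},
  {"finger_gap": 0.3},
  {"finger_gap": 0.3},
])

```text
time: 7.6
tool_pos: [0.6429, -0.0069, 0.0043]
ee_rot: [0.0, -0.0, 1.0, 0.0]
force: [-1.6, -0.8, 5.1]
opening: 0.581
grip_force: 63.0
```

To row units: -0.04 m is -0.8, -0.03 m is -0.6.

step_hand([
  {"finger_gap": 0.65},
  {"finger_gap": 0.72},
  {"finger_gap": 0.72},
  {"trans": [0,0,-0.2],"finger_gap": 0.72},
  {"trans": [0,0,-0.6],"finger_gap": 0.72},
  {"trans": [0,0,-0.8],"finger_gap": 0.7},
  {"trans": [0.636,0.506,0],"finger_gap": 0.7},
  {"trans": [0.636,0.506,0],"finger_gap": 0.7},
  {"trans": [0.636,0.506,0],"finger_gap": 0.7},
  {"trans": [0.636,0.506,0],"finger_gap": 0.7},
  {"trans": [0.636,0.506,0],"finger_gap": 0.7},
  {"trans": [0.636,0.506,0],"finger_gap": 0.7},
  {"finger_gap": 0.7},
  {"finger_gap": 0.7},
])

```text
time: 9.0
tool_pos: [0.4523, 0.1454, 0.0841]
ee_rot: [0.001, -0.001, 1.0, 0.0]
force: [0.5, -0.5, -0.2]
opening: 0.704
grip_force: 0.0
```

```bash
python3 - <<'E'
from h import *
im={"top":viewer.capture("top")}
print([ (thr,fit("large_dish",im,{"top":proj("top",[[.643,-.007,.021]])[0]},[.643,-.007],thr=thr)) for thr in (150,)] )
side=viewer.capture("side")
a=np.hstack([cv2.resize(im["top"][120:200,220:300,::-1],(400,400),interpolation=2),cv2.resize(side[150:230,170:250,::-1],(400,400),interpolation=2)])
cv2.imwrite("pics/s3.png",a)
hsv=cv2.cvtColor(im["top"],cv2.COLOR_RGB2HSV); m=((hsv[...,0]>12)&(hsv[...,0]<32)&(hsv[...,1]>110)&(hsv[...,2]>120)).astype(np.uint8)
m[:120]=0;m[200:]=0;m[:,:220]=0;m[:,300:]=0
M=cv2.moments(m,True); print(M["m00"],ground("top",(M["m10"]/M["m00"],M["m01"]/M["m00"]),.021))
print(bot.get_state()["tool_pos"])
E
```

```text
[(150, (array([0.5996, 0.019 ]), np.float64(0.852)))]
111.0 [ 0.64171737 -0.00477492]
[0.45387182 0.14467709 0.08398329]
```

View pics/s3.png

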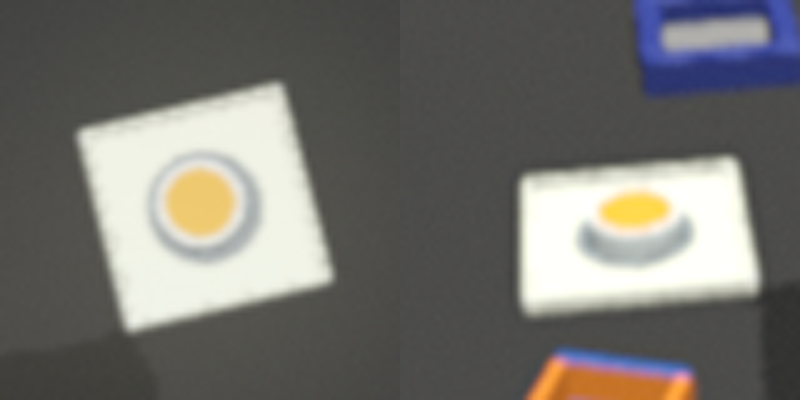

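The amber dish sits flat in the tray at left-crop px (200,202), against a tray centre near (205,206). That is about 2.5 mm off, which is fine. Next is the small dish.

To row units: 0.03 m is 0.6, -0.001 m is -0.02.

step_hand([
  {"trans": [0.01,-0.02,0.6],"finger_gap": 0.7},
  {"trans": [0,0,0.6],"finger_gap": 0.7},
  {"trans": [0,0,0.26],"finger_gap": 0.7},
  {"trans": [0,0,0.12],"finger_gap": 0.7},
  {"trans": [0,0,0.04],"finger_gap": 0.7},
  {"finger_gap": 0.7},
  {"finger_gap": 0.7},
  {"finger_gap": 0.7},
])

```text
time: 9.9
tool_pos: [0.4525, 0.1439, 0.003]
ee_rot: [0.001, 0.0, 1.0, 0.0]
force: [0.2, -0.9, 0.6]
opening: 0.705
grip_force: 0.0
```

step_hand([
  {"finger_gap": 0.5},
  {"finger_gap": 0.1},
  {"finger_gap": 0.1},
  {"finger_gap": 0.1},
  {"finger_gap": 0.1},
  {"finger_gap": 0.1},
  {"finger_gap": 0.1},
  {"finger_gap": 0.1},
])

```text
time: 10.7
tool_pos: [0.452, 0.144, 0.0032]
ee_rot: [0.001, -0.0, 1.0, 0.0]
force: [-0.5, -0.4, 5.5]
opening: 0.377
grip_force: 58.8
```

To row units: -0.04 m is -0.8, -0.0316 m is -0.632.

step_hand([
  {"trans": [0,0,-0.2],"finger_gap": 0.1},
  {"trans": [0,0,-0.6],"finger_gap": 0.1},
  {"trans": [0,0,-0.8],"finger_gap": 0.1},
  {"trans": [-0.632,-0.504,0],"finger_gap": 0.1},
  {"trans": [-0.632,-0.504,0],"finger_gap": 0.1},
  {"trans": [-0.632,-0.504,0],"finger_gap": 0.1},
  {"trans": [-0.632,-0.504,0],"finger_gap": 0.1},
  {"trans": [-0.632,-0.504,0],"finger_gap": 0.1},
  {"trans": [-0.632,-0.504,0],"finger_gap": 0.1},
  {"finger_gap": 0.1},
  {"trans": [0,0,0.6],"finger_gap": 0.1},
  {"trans": [0,0,0.3],"finger_gap": 0.1},
  {"finger_gap": 0.1},
  {"finger_gap": 0.1},
  {"finger_gap": 0.1},
])

```text
time: 12.2
tool_pos: [0.642, -0.0071, 0.0387]
ee_rot: [0.001, -0.0, 1.0, -0.0]
force: [0.1, 0.5, 0.4]
opening: 0.372
grip_force: 59.6
```

```bash
python3 - <<'E'
from h import *
top=viewer.capture("top");side=viewer.capture("side")
a=np.hstack([cv2.resize(top[120:200,220:300,::-1],(400,400),interpolation=2),cv2.resize(side[150:230,170:250,::-1],(400,400),interpolation=2)])
cv2.imwrite("pics/s4.png",a)
print([bot.get_state()["tool_pos"] for _ in range(1)])
E
```

```text
[array([ 0.64213042, -0.0072051 ,  0.03871427])]
```

View pics/s4.png

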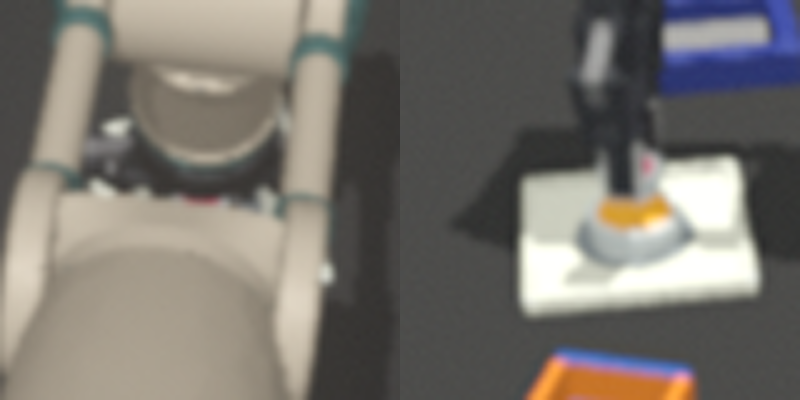

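The side crop shows the pink dish held above the amber dish, with the finger at px (620,180) and the dish beneath at (635,215). I'll lower it in small steps.

To row units: 0.006 m is 0.12, 0.004 m is 0.08.

step_hand([
  {"trans": [0,0,0.12],"finger_gap": 0.1},
  {"trans": [0,0,0.08],"finger_gap": 0.1},
  {"trans": [0,0,0.04],"finger_gap": 0.1},
  {"trans": [0,0,0.02],"finger_gap": 0.1},
  {"finger_gap": 0.1},
  {"finger_gap": 0.1},
  {"finger_gap": 0.1},
])

```text
time: 13.0
tool_pos: [0.6412, -0.0073, 0.0243]
ee_rot: [-0.0, -0.0, 1.0, 0.0]
force: [-0.5, 0.0, 1.2]
opening: 0.376
grip_force: 59.6
```

To row units: 0.001 m is 0.02.

step_hand([
  {"trans": [0,0,0.02],"finger_gap": 0.1},
  {"finger_gap": 0.1},
  {"finger_gap": 0.1},
])

```text
time: 13.3
tool_pos: [0.6412, -0.0073, 0.0242]
ee_rot: [0.0, -0.0, 1.0, 0.0]
force: [-2.7, -0.1, 5.9]
opening: 0.37
grip_force: 60.0
```

To row units: -0.05 m is -1, -0.0303 m is -0.606.

step_hand([
  {"finger_gap": 0.45},
  {"finger_gap": 0.55},
  {"finger_gap": 0.55},
  {"trans": [0,0,-0.2],"finger_gap": 0.55},
  {"trans": [0,0,-0.6],"finger_gap": 0.55},
  {"trans": [0,0,-1],"finger_gap": 0.7},
  {"trans": [0.452,-0.606,0],"finger_gap": 0.7},
  {"trans": [0.452,-0.606,0],"finger_gap": 0.7},
  {"trans": [0.452,-0.606,0],"finger_gap": 0.7},
  {"trans": [0.452,-0.606,0],"finger_gap": 0.7},
  {"trans": [0.452,-0.606,0],"finger_gap": 0.7},
  {"trans": [0.452,-0.606,0],"finger_gap": 0.7},
  {"trans": [0.452,-0.606,0],"finger_gap": 0.7},
  {"trans": [0.452,-0.606,0],"finger_gap": 0.7},
  {"finger_gap": 0.7},
  {"finger_gap": 0.7},
])

```text
time: 14.9
tool_pos: [0.4605, -0.2504, 0.1139]
ee_rot: [0.001, 0.001, 1.0, -0.0]
force: [0.8, 0.1, -0.1]
opening: 0.7
grip_force: 0.0
```

```bash
python3 - <<'E'
from h import *
top=viewer.capture("top");side=viewer.capture("side")
a=np.hstack([cv2.resize(top[120:200,220:300,::-1],(400,400),interpolation=2),cv2.resize(side[140:220,180:260,::-1],(400,400),interpolation=2)])
cv2.imwrite("pics/s5.png",a)
E
```

```text
(no output)
```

View pics/s5.png

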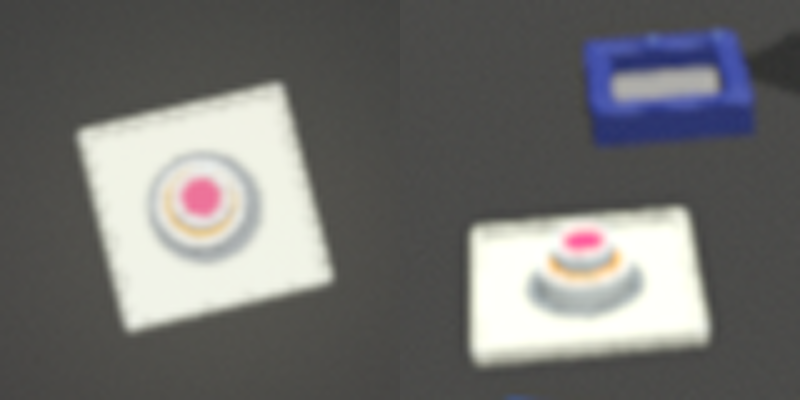

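The stack is good: pink at left-crop px (202,197), amber ring centre (200,202), so they are concentric to within about 2 mm. Now the green bottle.

To row units: 0.03 m is 0.6, 0.018 m is 0.36.

step_hand([
  {"trans": [0,0,0.6],"finger_gap": 0.7},
  {"trans": [0,0,0.6],"finger_gap": 0.7},
  {"trans": [0,0,0.36],"finger_gap": 0.7},
  {"trans": [0,0,0.16],"finger_gap": 0.7},
  {"finger_gap": 0.7},
  {"finger_gap": 0.4},
  {"finger_gap": 0.1},
  {"finger_gap": 0.1},
  {"finger_gap": 0.1},
  {"finger_gap": 0.1},
  {"finger_gap": 0.1},
  {"finger_gap": 0.1},
  {"finger_gap": 0.1},
  {"finger_gap": 0.1},
])

```text
time: 16.4
tool_pos: [0.4615, -0.2501, 0.0285]
ee_rot: [0.001, 0.0, 1.0, -0.0]
force: [0.5, 1.8, 5.0]
opening: 0.287
grip_force: 58.9
```

step_hand([
  {"trans": [0,0,-0.2],"finger_gap": 0.1},
  {"trans": [0,0,-0.8],"finger_gap": 0.1},
  {"trans": [0,0,-0.8],"finger_gap": 0.1},
  {"trans": [-0.28,0.808,0],"finger_gap": 0.1},
  {"trans": [-0.28,0.808,0],"finger_gap": 0.1},
  {"trans": [-0.28,0.808,0],"finger_gap": 0.1},
  {"trans": [-0.28,0.808,0],"finger_gap": 0.1},
  {"trans": [-0.28,0.808,0],"finger_gap": 0.1},
  {"trans": [-0.28,0.808,0],"finger_gap": 0.1},
  {"trans": [-0.28,0.808,0],"finger_gap": 0.1},
  {"trans": [-0.28,0.808,0],"finger_gap": 0.1},
  {"trans": [-0.28,0.808,0],"finger_gap": 0.1},
  {"trans": [-0.28,0.808,0],"finger_gap": 0.1},
  {"trans": [-0.28,0.808,0],"finger_gap": 0.1},
  {"trans": [-0.28,0.808,0],"finger_gap": 0.1},
  {"finger_gap": 0.1},
  {"trans": [0,0,0.4],"finger_gap": 0.1},
  {"trans": [0,0,0.4],"finger_gap": 0.1},
  {"finger_gap": 0.1},
  {"finger_gap": 0.1},
])

```text
time: 18.4
tool_pos: [0.6283, 0.2343, 0.0775]
ee_rot: [-0.0, 0.0, 1.0, -0.0]
force: [0.2, 0.7, -0.5]
opening: 0.287
grip_force: 59.1
```

```bash
python3 - <<'E'
from h import *
top=viewer.capture("top");side=viewer.capture("side")
a=np.hstack([cv2.resize(top[130:190,150:230,::-1],(400,300),interpolation=2),cv2.resize(side[190:290,150:250,::-1],(400,300),interpolation=2)])
cv2.imwrite("pics/s6.png",a)
E
```

```text
(no output)
```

View pics/s6.png

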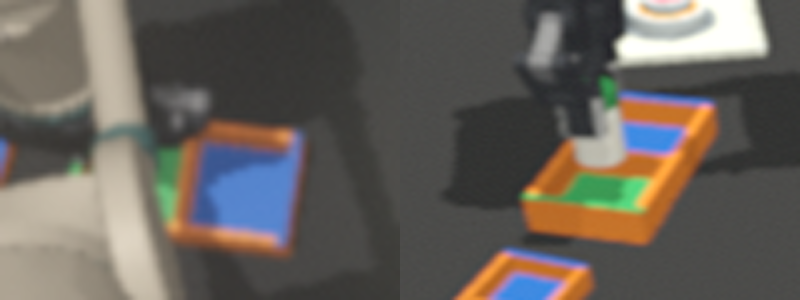

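The bottle is upright over the green bay, its base at right-crop px (600,155). Lowering it.

To row units: 0.015 m is 0.3, 0.008 m is 0.16.

step_hand([
  {"trans": [-0.02,0,0.3],"finger_gap": 0.1},
  {"trans": [0,0,0.3],"finger_gap": 0.1},
  {"trans": [0,0,0.16],"finger_gap": 0.1},
  {"trans": [0,0,0.06],"finger_gap": 0.1},
  {"trans": [0,0,0.02],"finger_gap": 0.1},
  {"finger_gap": 0.1},
  {"finger_gap": 0.1},
  {"finger_gap": 0.1},
])

```text
time: 19.3
tool_pos: [0.63, 0.2352, 0.0359]
ee_rot: [0.001, -0.0, 1.0, 0.0]
force: [0.9, -0.3, -0.0]
opening: 0.285
grip_force: 59.1
```

To row units: 0.001 m is 0.02.

step_hand([
  {"trans": [0,0,0.02],"finger_gap": 0.1},
  {"finger_gap": 0.1},
  {"finger_gap": 0.1},
])

```text
time: 19.6
tool_pos: [0.6295, 0.2351, 0.0344]
ee_rot: [0.0, -0.0, 1.0, 0.0]
force: [0.1, -0.3, -0.3]
opening: 0.286
grip_force: 59.1
```

To row units: 0.001 m is 0.02.

step_hand([
  {"trans": [0,0,0.02],"finger_gap": 0.1},
  {"finger_gap": 0.1},
  {"finger_gap": 0.1},
])

```text
time: 19.9
tool_pos: [0.6297, 0.2351, 0.0336]
ee_rot: [0.0, -0.0, 1.0, 0.0]
force: [-0.6, -0.8, 0.1]
opening: 0.287
grip_force: 59.3
```

To row units: 0.0005 m is 0.01.

step_hand([
  {"trans": [0,0,0.01],"finger_gap": 0.1},
  {"finger_gap": 0.1},
  {"finger_gap": 0.1},
])

```text
time: 20.2
tool_pos: [0.6298, 0.2351, 0.0336]
ee_rot: [0.0, -0.0, 1.0, 0.0]
force: [-0.9, 0.2, 5.0]
opening: 0.286
grip_force: 59.6
```

To row units: -0.0408 m is -0.816, 0.0171 m is 0.342.

step_hand([
  {"finger_gap": 0.4},
  {"finger_gap": 0.5},
  {"finger_gap": 0.5},
  {"trans": [0,0,-0.2],"finger_gap": 0.5},
  {"trans": [0,0,-0.6],"finger_gap": 0.5},
  {"trans": [0,0,-0.8],"finger_gap": 0.7},
  {"trans": [0.342,-0.816,0],"finger_gap": 0.7},
  {"trans": [0.342,-0.816,0],"finger_gap": 0.7},
  {"trans": [0.342,-0.816,0],"finger_gap": 0.7},
  {"trans": [0.342,-0.816,0],"finger_gap": 0.7},
  {"trans": [0.342,-0.816,0],"finger_gap": 0.7},
  {"trans": [0.342,-0.816,0],"finger_gap": 0.7},
  {"trans": [0.342,-0.816,0],"finger_gap": 0.7},
  {"trans": [0.342,-0.816,0],"finger_gap": 0.7},
  {"trans": [0.342,-0.816,0],"finger_gap": 0.7},
  {"finger_gap": 0.7},
  {"finger_gap": 0.7},
])

```text
time: 21.9
tool_pos: [0.4757, -0.1331, 0.1134]
ee_rot: [0.001, 0.001, 1.0, 0.0]
force: [0.6, 1.1, -0.0]
opening: 0.697
grip_force: 0.0
```

```bash
python3 - <<'E'
from h import *
top=viewer.capture("top");side=viewer.capture("side")
a=np.hstack([cv2.resize(top[130:190,150:230,::-1],(400,300),interpolation=2),cv2.resize(side[190:290,150:250,::-1],(400,300),interpolation=2)])
cv2.imwrite("pics/s7.png",a)
E
```

```text
(no output)
```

View pics/s7.png

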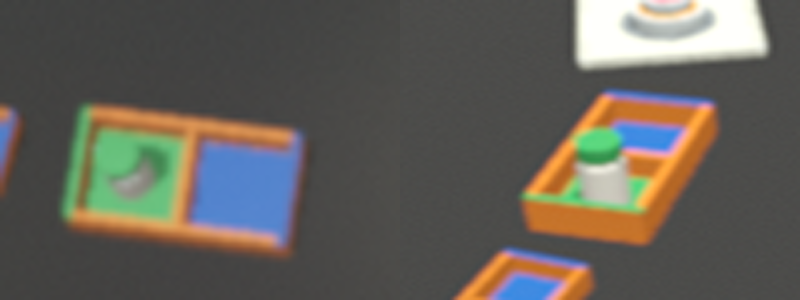

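The green bottle stands upright in the green bay, base at left-crop px (135,185). Now the blue bottle.

To row units: 0.03 m is 0.6, 0.018 m is 0.36.

step_hand([
  {"trans": [0,0.02,0.6],"finger_gap": 0.7},
  {"trans": [0,0,0.6],"finger_gap": 0.7},
  {"trans": [0,0,0.36],"finger_gap": 0.7},
  {"trans": [0,0,0.14],"finger_gap": 0.7},
  {"finger_gap": 0.7},
  {"finger_gap": 0.4},
  {"finger_gap": 0.1},
  {"finger_gap": 0.1},
  {"finger_gap": 0.1},
  {"finger_gap": 0.1},
  {"finger_gap": 0.1},
  {"finger_gap": 0.1},
  {"finger_gap": 0.1},
  {"finger_gap": 0.1},
])

```text
time: 23.4
tool_pos: [0.4766, -0.1314, 0.0289]
ee_rot: [0.001, 0.0, 1.0, -0.0]
force: [1.0, 1.4, 6.7]
opening: 0.288
grip_force: 58.7
```

To row units: -0.04 m is -0.8, 0.0378 m is 0.756.

step_hand([
  {"trans": [0,0,-0.2],"finger_gap": 0.1},
  {"trans": [0,0,-0.8],"finger_gap": 0.1},
  {"trans": [0,0,-0.8],"finger_gap": 0.1},
  {"trans": [-0.365,0.756,0],"finger_gap": 0.1},
  {"trans": [-0.365,0.756,0],"finger_gap": 0.1},
  {"trans": [-0.365,0.756,0],"finger_gap": 0.1},
  {"trans": [-0.365,0.756,0],"finger_gap": 0.1},
  {"trans": [-0.365,0.756,0],"finger_gap": 0.1},
  {"trans": [-0.365,0.756,0],"finger_gap": 0.1},
  {"trans": [-0.365,0.756,0],"finger_gap": 0.1},
  {"trans": [-0.365,0.756,0],"finger_gap": 0.1},
  {"finger_gap": 0.1},
  {"finger_gap": 0.1},
  {"trans": [0,0,0.6],"finger_gap": 0.1},
  {"trans": [0,0,0.4],"finger_gap": 0.1},
  {"trans": [0,0,0.2],"finger_gap": 0.1},
  {"finger_gap": 0.1},
  {"finger_gap": 0.1},
])

```text
time: 25.2
tool_pos: [0.622, 0.1705, 0.0586]
ee_rot: [0.0, 0.0, 1.0, 0.0]
force: [0.6, 0.5, -1.7]
opening: 0.287
grip_force: 59.1
```

```bash
python3 - <<'E'
from h import *
side=viewer.capture("side")
cv2.imwrite("pics/s8.png",cv2.resize(side[190:290,150:250,::-1],(400,400),interpolation=2))
E
```

```text
(no output)
```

View pics/s8.png

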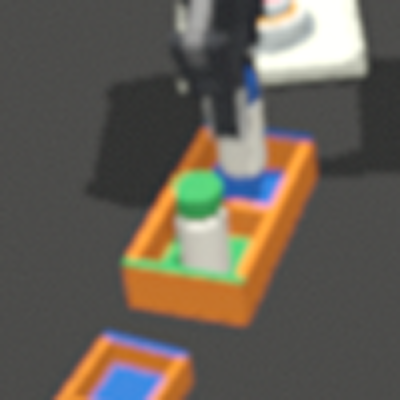

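The blue bottle is over the blue bay, base at px (243,165), clear of the green one.

To row units: 0.012 m is 0.24, 0.008 m is 0.16.

step_hand([
  {"trans": [0,0,0.24],"finger_gap": 0.1},
  {"trans": [0,0,0.16],"finger_gap": 0.1},
  {"trans": [0,0,0.06],"finger_gap": 0.1},
  {"trans": [0,0,0.02],"finger_gap": 0.1},
  {"finger_gap": 0.1},
  {"finger_gap": 0.1},
  {"finger_gap": 0.1},
])

```text
time: 25.95
tool_pos: [0.6209, 0.1711, 0.034]
ee_rot: [-0.001, -0.0, 1.0, -0.0]
force: [-2.8, -1.1, 5.2]
opening: 0.285
grip_force: 59.6
```

The manual's scale: shifts go in shares of 50 mm and turns go in shares of 4 rad. Converting my numbers, 0.0005 m is 0.01.

step_hand([
  {"trans": [0,0,0.01],"finger_gap": 0.1},
  {"finger_gap": 0.1},
  {"finger_gap": 0.1},
])

```text
time: 26.25
tool_pos: [0.621, 0.1711, 0.034]
ee_rot: [-0.001, -0.0, 1.0, -0.0]
force: [-4.1, -2.2, 7.6]
opening: 0.284
grip_force: 59.9
```

step_hand([
  {"finger_gap": 0.38},
  {"finger_gap": 0.45},
  {"finger_gap": 0.45},
  {"trans": [0,0,-0.2],"finger_gap": 0.45},
  {"trans": [0,0,-0.6],"finger_gap": 0.45},
  {"trans": [0,0,-0.8],"finger_gap": 0.75},
  {"trans": [0.742,0.362,0],"finger_gap": 0.75},
  {"trans": [0.742,0.362,0],"finger_gap": 0.75},
  {"trans": [0.742,0.362,0],"finger_gap": 0.75},
  {"trans": [0.742,0.362,0],"finger_gap": 0.75},
  {"finger_gap": 0.75},
  {"finger_gap": 0.75},
])

```text
time: 27.45
tool_pos: [0.4733, 0.2443, 0.1143]
ee_rot: [0.001, -0.001, 1.0, 0.0]
force: [1.7, -0.4, 0.6]
opening: 0.751
grip_force: 0.0
```

```bash
python3 - <<'E'
from h import *
top=viewer.capture("top");side=viewer.capture("side")
a=np.hstack([cv2.resize(top[130:190,150:230,::-1],(400,300),interpolation=2),cv2.resize(side[190:290,150:290,::-1],(400,300),interpolation=2)])
cv2.imwrite("pics/s9.png",a)
E
```

```text
(no output)
```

View pics/s9.png

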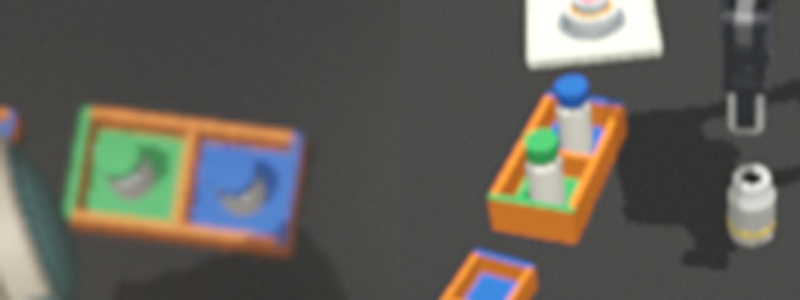

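Both bottles stand upright in their bays, and the gripper is aligned above the objective at right-crop px (752,200).

To row units: 0.03 m is 0.6, 0.02 m is 0.4.

step_hand([
  {"trans": [0,0,0.6],"finger_gap": 0.75},
  {"trans": [0,0,0.6],"finger_gap": 0.75},
  {"trans": [0,0,0.4],"finger_gap": 0.75},
  {"trans": [0,0,0.2],"finger_gap": 0.75},
  {"trans": [0,0,0.08],"finger_gap": 0.75},
  {"finger_gap": 0.75},
  {"finger_gap": 0.5},
  {"finger_gap": 0.1},
  {"finger_gap": 0.1},
  {"finger_gap": 0.1},
  {"finger_gap": 0.1},
  {"finger_gap": 0.1},
  {"finger_gap": 0.1},
  {"finger_gap": 0.1},
  {"finger_gap": 0.1},
])

```text
time: 29.05
tool_pos: [0.4741, 0.2438, 0.0207]
ee_rot: [0.001, -0.0, 1.0, 0.0]
force: [-0.2, -1.3, 5.7]
opening: 0.366
grip_force: 59.1
```

To row units: -0.04 m is -0.8, -0.01345 m is -0.269.

step_hand([
  {"trans": [0,0,-0.2],"finger_gap": 0.1},
  {"trans": [0,0,-0.8],"finger_gap": 0.1},
  {"trans": [0,0,-0.8],"finger_gap": 0.1},
  {"trans": [-0.269,-0.792,0],"finger_gap": 0.1},
  {"trans": [-0.269,-0.792,0],"finger_gap": 0.1},
  {"trans": [-0.269,-0.792,0],"finger_gap": 0.1},
  {"trans": [-0.269,-0.792,0],"finger_gap": 0.1},
  {"trans": [-0.269,-0.792,0],"finger_gap": 0.1},
  {"trans": [-0.269,-0.792,0],"finger_gap": 0.1},
  {"trans": [-0.269,-0.792,0],"finger_gap": 0.1},
  {"trans": [-0.269,-0.792,0],"finger_gap": 0.1},
  {"trans": [-0.269,-0.792,0],"finger_gap": 0.1},
  {"trans": [-0.269,-0.792,0],"finger_gap": 0.1},
  {"trans": [-0.269,-0.792,0],"finger_gap": 0.1},
  {"trans": [-0.269,-0.792,0],"finger_gap": 0.1},
  {"finger_gap": 0.1},
  {"trans": [0,0,0.6],"finger_gap": 0.1},
  {"trans": [0,0,0.4],"finger_gap": 0.1},
  {"finger_gap": 0.1},
  {"finger_gap": 0.1},
])

```text
time: 31.05
tool_pos: [0.6345, -0.2309, 0.0595]
ee_rot: [-0.0, -0.0, 1.0, 0.0]
force: [0.0, -0.1, -1.0]
opening: 0.368
grip_force: 60.1
```

```bash
python3 - <<'E'
from h import *
side=viewer.capture("side")
cv2.imwrite("pics/s10.png",cv2.resize(side[110:190,190:270,::-1],(400,400),interpolation=2))
E
```

```text
(no output)
```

View pics/s10.png

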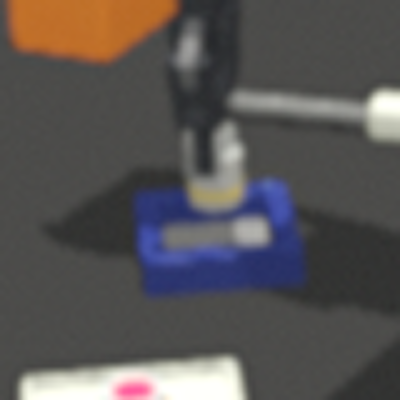

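The objective hangs upright at px (215,170), over the case bay at (215,235). Lowering it.

To row units: 0.015 m is 0.3, 0.01 m is 0.2.

step_hand([
  {"trans": [-0.02,0,0.3],"finger_gap": 0.1},
  {"trans": [0,0,0.2],"finger_gap": 0.1},
  {"trans": [0,0,0.1],"finger_gap": 0.1},
  {"trans": [0,0,0.02],"finger_gap": 0.1},
  {"trans": [0,0,0.02],"finger_gap": 0.1},
  {"finger_gap": 0.1},
  {"finger_gap": 0.1},
  {"finger_gap": 0.1},
])

```text
time: 31.9
tool_pos: [0.6359, -0.2317, 0.0277]
ee_rot: [0.0, 0.0, 1.0, -0.0]
force: [0.5, 0.8, -1.9]
opening: 0.368
grip_force: 60.1
```

To row units: 0.0005 m is 0.01.

step_hand([
  {"trans": [0,0,0.01],"finger_gap": 0.1},
  {"finger_gap": 0.1},
  {"finger_gap": 0.1},
])

```text
time: 32.2
tool_pos: [0.6356, -0.2315, 0.0268]
ee_rot: [0.0, -0.0, 1.0, 0.0]
force: [0.3, 0.1, -1.8]
opening: 0.372
grip_force: 60.1
```

To row units: 0.001 m is 0.02.

step_hand([
  {"trans": [0,0,0.02],"finger_gap": 0.1},
  {"finger_gap": 0.1},
  {"finger_gap": 0.1},
])

```text
time: 32.5
tool_pos: [0.6357, -0.2316, 0.0258]
ee_rot: [0.0, -0.0, 1.0, -0.0]
force: [-0.5, 0.6, -1.8]
opening: 0.369
grip_force: 60.4
```

To row units: 0.0005 m is 0.01.

step_hand([
  {"trans": [0,0,0.01],"finger_gap": 0.1},
  {"finger_gap": 0.1},
  {"finger_gap": 0.1},
])

```text
time: 32.8
tool_pos: [0.6357, -0.2316, 0.0258]
ee_rot: [0.0, -0.0, 1.0, -0.0]
force: [-0.5, 0.2, 2.7]
opening: 0.37
grip_force: 60.5
```

Contact. Release, lift and retreat.

To row units: -0.05 m is -1, 0.04 m is 0.8.

step_hand([
  {"finger_gap": 0.45},
  {"finger_gap": 0.55},
  {"finger_gap": 0.55},
  {"trans": [0,0,-0.2],"finger_gap": 0.55},
  {"trans": [0,0,-0.6],"finger_gap": 0.55},
  {"trans": [0,0,-1],"finger_gap": 0.6},
  {"trans": [0,0,-1],"finger_gap": 0.6},
  {"trans": [0.8,0,0],"finger_gap": 0.6},
  {"trans": [0.8,0,0],"finger_gap": 0.6},
  {"trans": [0.8,0,0],"finger_gap": 0.6},
  {"trans": [0.8,0,0],"finger_gap": 0.6},
  {"trans": [0.8,0,0],"finger_gap": 0.6},
  {"trans": [0.8,0,0],"finger_gap": 0.6},
  {"finger_gap": 0.6},
  {"finger_gap": 0.6},
])

```text
time: 34.3
tool_pos: [0.3956, -0.2319, 0.1663]
ee_rot: [0.001, 0.001, 1.0, -0.001]
force: [0.5, -0.5, 0.3]
opening: 0.603
grip_force: 0.0
```

```bash
python3 - <<'E'
from h import *
top=viewer.capture("top");side=viewer.capture("side")
a=np.hstack([cv2.resize(top[80:280,80:430,::-1],(400,300),interpolation=2),cv2.resize(side[80:350,130:350,::-1],(400,400),interpolation=2)[:300]])
cv2.imwrite("pics/s11.png",a)
a=np.hstack([cv2.resize(top[130:200,220:370,::-1],(800,373),interpolation=2)])
cv2.imwrite("pics/s12.png",a)
E
```

```text
(no output)
```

View pics/s11.png

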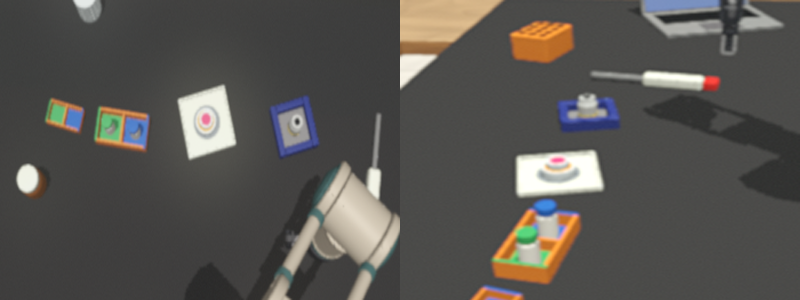

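View pics/s12.png

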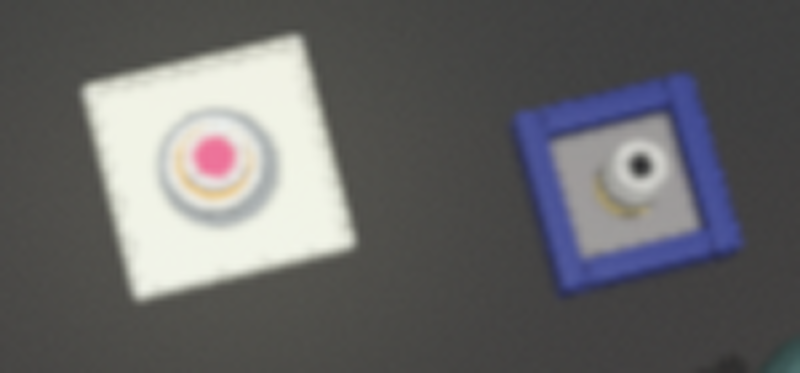

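```bash
python3 - <<'E'
from h import *
p=proj("top",[[.6357,-.2316,.005],[.6357,-.2316,.053],[.6357,-.2316,.005]])
print((p-[220,130])*[800/150,373/70])
E
```

```text
[[626.54578181 181.67696597]
 [641.81245818 159.64022252]
 [626.54578181 181.67696597]]
```

The computed nose position (642,160) matches the picture (640,165), so the objective is upright. The jar and pipette are where they started. I'm handing in.

```bash
python3 -c "
from workcell import sign_off
print(sign_off())"
```

```text
the job is handed in; nothing more can be done
None
```

I handed the job in at about 34 s with all five items upright in their places, both dishes within about 3 mm of centre, and the jar and pipette untouched; no verdict was returned.

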